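Cure the blue handle in the UV box

ROBOT

A 6-joint arm with a two-finger parallel gripper is mounted at the origin on the work surface. World frame = base frame: x ahead of the robot, y to its left, z up, the work surface at z = 0. Lengths are in m, angles in rad, forces in N, time in s.
With the tool pointing down it reaches from about 0.3 to 0.95 m from the base axis. Payload 3.1 kg.
Tool frame: the origin (TCP) lies at the very end of the fingers, on their centre line; the grasp point (between the pads) lies 19 mm behind it; z points along the fingers, y is the line along which they close (so a half turn about z gives the same grasp; the last joint's range is limited). The gripper opens to 85 mm and grips with 20 to 120 N. Pads are 22 mm wide; open, the fingers measure 114 mm over their backs; the gripper's body (76 mm by 85 mm) begins 54 mm behind the grasp point. The pads swing forward as they close: fully open they stand 13 mm farther back than shut.
Start: joints at [1.199, 0.308, 1.634, -0, 1.2, -0.07], TCP at [0.186, 0.597, 0.204] pointing down, gripper open.
Joint ranges: [-3.06, 3.06], [-0.79, 1.96], [0.05, 2.63], [-1.19, 4.34], [0.05, 2.64], [-2.94, 2.94]. Speed limits (rad/s): [2.79, 2.79, 3.14, 3.14, 3.14, 3.14].

INTERFACE

Orientations are given as a unit quaternion [x, y, z, w].
In Python, from cell import ctrl, viewer, close_job gives the robot as it stands. The module is installed in compiled form; this text tells all that it offers.
- The arm moves only by the shell command python3 -m pendant 'ROWS'. ROWS is JSON, one flat list of numbers, 7 for each row, row after row: the closure, from 0 (fully open) to 1 (shut), then the shift along the world's x, y, z in m, then the turn, a rotation vector about the world's x, y, z in rad. In form: [jaw, x, y, z, wx, wy, wz, jaw, x, y, z, wx, wy, wz, ...]. A call has 1 to 20 rows; each row shifts and turns the commanded pose from where the row before left it; what a row does not reach is not made up. A row lasts 1/10 s, in which the tool goes at most 50 mm and 8.59 degrees, less where a joint would pass 70% of its speed; a pose out of reach is approached as far as the arm can. A call with a gripper value outside its range is refused whole. The fingers move at their own pace and stop on an object; the grip force is fixed at half the most. Time passes only in rows, so rows that do not move let the fingers close. It gives the time, the measured TCP pose, the force, the opening and the grip force at its end, in the units of the state.
- ctrl.get_obs(): the state, without advancing time (a new reading comes with each control period).
- viewer.snapshot(name): name is "side" or "top" or "wrist"; returns a dict with "image" (400x640x3 uint8, blue, green, red), "fx", "fy", "cx", "cy" (pixels), "distortion" ([k1, k2, p1, p2, k3] as OpenCV has them; the pictures are not rectified), "xyz" and "rotation" of the camera in the world. Camera axes: x right, y down, z forward; pixel columns grow to the right and rows downward; lengths in m; the calibration is good to about 2 mm. A picture is of the moment at which its call begins. There is no depth.
- close_job(): hands the job in; it is judged then, once.
The state is a dict: "time": time; "qpos": joint angles; "joint_velocities": joint speeds; "joint_efforts": joint torques, N m; "ee_pos": TCP position; "orientation": TCP orientation; "wrist_force": force on the tool from outside, world axes, zero at the start; "torque": the same for the moment, N m; "finger_gap": finger opening in m; "grasp_force": force on a finger pad.
Only numpy, scipy, OpenCV 4.12 (cv2) and the standard library are available. Lean on these libraries where they do the work, as an engineer would, in place of code of your own. Each camera call takes 0.05 s, during which the arm holds its last target. There are 200 camera calls.

TASK

Lower the orange lid of the curing box gently until it is fully closed, then lift the blue-tipped handle out of the rack and lower it, tip first, through the black port in the lid until its blue end is wholly below the lid and its brass collar is still above the port. The lacquer is still tacky, so the handle must not touch the port or any part of the box at any time. Finish while still gripping it there, upright, centred in the port and still; leave the other two handles, the paint jar and the eraser alone.

Things in the scene. Friction and masses are not known exactly. Their poses are not given: they have to be found in the camera images.
- curebox: White open-topped UV curing box, fixed to the table, 170 x 170 mm and 100 mm high, walls and floor 6 mm thick. Origin: centre of its underside on the table. Its front (-x, with a green button) faces the robot at yaw 0; the lid is hinged along its far (+x) top edge. It starts with its lid part open; its place, its yaw (up to 0.3 rad either way) and the side of the table it stands on vary.
- lid (a joint): Angle of the orange lid, rad: 0 fully closed (resting stop), grows as the front edge swings up and back; starts between 0.6 and 1.1. The hinge is stiff: the lid (0.25 kg) stays where it is left, and about 1 to 4 N down on its bar closes it.
- lid_hinge (a point): Point on the lid's hinge axis, midway along it: at the box's far top edge, 85 mm behind the box's centre (+x of the box) and 100 mm above the table. The axis runs along the box's y.
- lid_bar (a point): Centre of the lid's steel T bar: a round bar 10 mm in diameter and 36 mm long, along the box's y, that stands out 28 mm beyond the lid's free front edge on a 14 mm wide, 6 mm thick stem. 198 mm from the hinge axis (and 4 mm above the lid's underside). 104 mm above the table when the lid is closed. It can be pressed down from above, or pinched from above over its two ends (36 mm) and led along the arc.
- port (a point): Centre of the upper mouth of the black guide port in the middle of the lid: a tube of 36 mm bore and 48 mm outer diameter that stands 15 mm above the 8 mm thick lid, so the bore is 23 mm deep. With the lid closed it is 123 mm above the table, over the box's centre, z axis up; the box's floor is 117 mm below it.
- rack: Drying rack fixed to the table: an aluminium plate 80 x 250 mm, 10 mm thick, top 105 mm above the table, on two end posts. Origin: centre of its underside on the table. Three 20 mm holes in a row along its y, at -70, 0 and +70 mm; a handle hangs by its collar in each, in varying order.
- handle_blue: The handle to cure: a turned wooden rod 160 mm long, 60 g (varies), upright, tip down, loose in one hole of the rack. Origin: centre of its lower tip, z axis up along the rod. From the tip: 12 mm diameter shaft, its first 35 mm blue; a brass collar 30 mm in diameter from 95 to 103 mm; a grip 16 mm in diameter from 103 to 160 mm, its top 12 mm blue. While hanging, its tip is 10 mm above the table and its top 170 mm. Take it by the grip from above.
- blue_tip (a point): The lower tip of the blue handle, on its axis (same point as its origin).
- blue_collar (a point): Point on the blue handle's axis at the underside of its brass collar, 95 mm above the tip.
- handle_red: Same handle with red ends, hanging in the rack; leave alone. Origin: its lower tip.
- handle_yellow: Same handle with yellow ends, hanging in the rack; leave alone. Origin: its lower tip.
- paint_jar: Closed paint jar, 60 mm in diameter, 75 mm high, standing on the table beyond the work; leave alone. Origin: centre of its underside.
- eraser: White eraser, 45 x 24 x 14 mm, lying on the table near the robot; leave alone. Origin: centre of its underside.

How it is judged:
On the way, in this order (a step that is already met when the one before it is completed fails the run):
1. the lid is fully closed while the blue handle still hangs in the rack (value of joint lid below 0.04 rad and distance of handle_blue from where it was at the start of the episode below 0.02 m), for 0.2 s.
2. the blue handle is lifted, its tip above the rack and the port (value of joint lid below 0.04 rad and height (world z) of blue_tip above 0.123 m and contact force between the fingers and handle_blue above 0.5 N), for 0.1 s.
At the end, for the whole second after the job is handed in: Lid closed (0.04 rad). Blue handle held by the fingers alone, still, within 0.12 rad of upright; tip and collar each within 8 mm of the port axis, tip 56 mm or more below the port mouth, collar not below it; not touching the box. Other objects within 20 mm of their start (value of joint lid below 0.04 rad and z of blue_tip in the frame of port below -0.056 m and z of blue_collar in the frame of port above -0.002 m and horizontal distance between each of blue_tip, blue_collar and port below 0.008 m and angle between handle_blue's own z axis and vertical below 0.12 rad and contact force between the fingers and handle_blue above 0.5 N and contact force between handle_blue and curebox below 0.2 N and linear speed of handle_blue below 0.02 m/s and distance of each of handle_red, handle_yellow, paint_jar, eraser from where it was at the start of the episode below 0.02 m); the arm keeps its last pose, push and grip.
It fails at once if the blue handle touches the port, the lid or the box (over 0.3 N) (contact force between handle_blue and curebox above 0.3 N).
It fails at once if the lid is slammed (faster than 3 rad/s) (velocity of joint lid below -3 rad/s).
It fails at once if another handle, the jar or the eraser is moved by more than 20 mm (distance of any of handle_red, handle_yellow, paint_jar, eraser from where it was at the start of the episode above 0.02 m).
It also fails if it takes over 67 s, if anything falls off the work surface, if the arm or the gripper's body presses on something with over 40 N, if the wrist force passes 120 N, or if a joint passes its speed limit or range.

## Working session

There is one attempt and no reset: what is moved stays moved. The work goes in short steps, Python scripts to look and compute and a shell command to move; the robot and the scene stay as the last step left them, time stands still between calls to the robot, and variables do not carry over. Pictures are saved under pics/ and viewed, at most 10 in all, crops included, and the job is handed in when it is done.

```bash
mkdir -p pics; cat > h.py <<'E'
import numpy as np, cv2, json
from cell import ctrl, viewer
def snap(cam,name):
    s=viewer.snapshot(cam); cv2.imwrite(f'pics/{name}.png',s['image'])
    json.dump({k:np.asarray(v).tolist() for k,v in s.items() if k!='image'},open(f'pics/{name}.json','w')); return s
def cal(name):
    c=json.load(open(f'pics/{name}.json'))
    return np.array([[c['fx'],0,c['cx']],[0,c['fy'],c['cy']],[0,0,1]]),np.array(c['distortion']),np.array(c['xyz']),np.array(c['rotation'])
def ray(name,uv):
    K,d,t,R=cal(name); p=cv2.undistortPoints(np.array([[uv]],float),K,d)[0,0]
    return t,R@np.array([p[0],p[1],1])
def atz(name,uv,z):
    t,r=ray(name,uv); return t+r*(z-t[2])/r[2]
def proj(name,P):
    K,d,t,R=cal(name); return cv2.projectPoints((np.atleast_2d(P)-t)@R,np.zeros(3),np.zeros(3),K,d)[0][:,0]
def tri(obs):
    A=np.zeros((3,3));b=np.zeros(3)
    for n,uv in obs:
        t,r=ray(n,uv); r=r/np.linalg.norm(r); M=np.eye(3)-np.outer(r,r); A+=M;b+=M@t
    return np.linalg.solve(A,b)
E
python3 - <<'E'
from h import *
a=snap('top','top0');b=snap('side','side0')
print(np.array(a['rotation']).shape,a['xyz'],a['rotation'],b['xyz'],b['rotation'],a['fx'],b['fx'])
print(ctrl.get_obs())
E
```

```text
(4,) [0.4953638  0.02282373 1.14310893] [ 0.71488015 -0.69699094  0.04115548 -0.0381605 ] [ 0.22877608 -0.55289225  0.68622423] [ 0.87210169 -0.26163114  0.12661671 -0.39364451] 467.7500842646176 483.9012361756487
{'time': 0.1, 'qpos': array([ 1.19932560e+00,  3.08930168e-01,  1.63505796e+00,  2.78295521e-05,
        1.19970758e+00, -6.97041611e-02]), 'joint_velocities': array([-0.00077773, -0.0032021 , -0.00309492,  0.0003095 , -0.00162386,
       -0.00012446]), 'joint_efforts': array([-1.15451177e-03, -4.16409016e+01, -2.77641428e+01, -1.11802672e-04,
        3.98476157e-03,  1.55577759e-06]), 'ee_pos': array([0.18548184, 0.59600028, 0.20255498]), 'orientation': array([ 1.50316359e-01,  9.88637389e-01, -1.02321011e-03, -2.42725089e-04]), 'wrist_force': array([ 0.18958608,  0.13561593, -0.39625349]), 'torque': array([0.00087778, 0.04273527, 0.00395827]), 'grasp_force': 0.0, 'finger_gap': 0.0856650853095057}
```

View pics/top0.png

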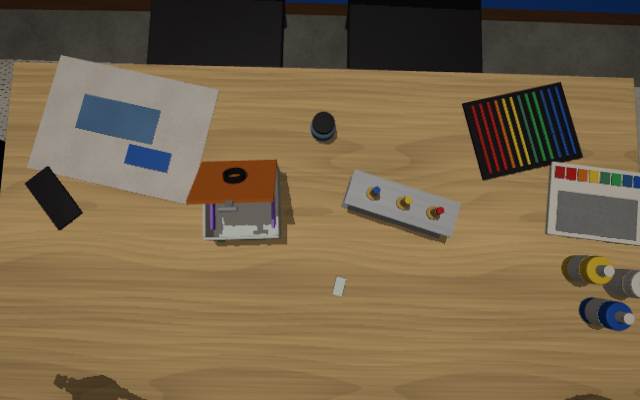

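View pics/side0.png

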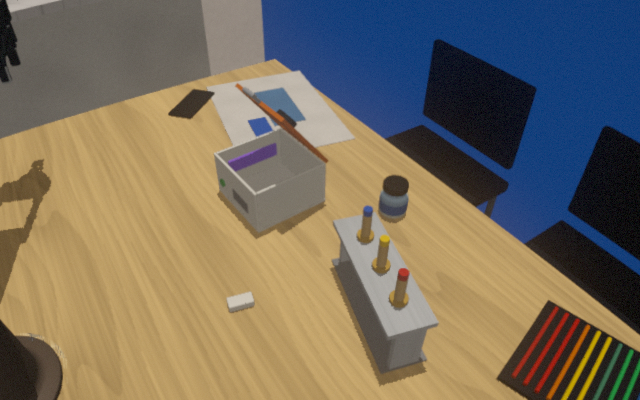

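The top view shows the box at left (front rim about row 240, lid open at (232,180)). The rack runs from (350,190) to (455,215), with the blue handle at (375,191), the yellow one in the middle and red at the right. The side view agrees: blue top at (368,211) and lid bar near (243,88).

```bash
sed -i 's/^import numpy.*/&\nfrom scipy.spatial.transform import Rotation/; s/np.array(c\[.rotation.\])/Rotation.from_quat(c["rotation"]).as_matrix()/' h.py
python3 - <<'E'
from h import *
a=cv2.imread('pics/top0.png');b=cv2.imread('pics/side0.png')
def c(i,x,y,w,h,s): return cv2.resize(i[y:y+h,x:x+w],None,fx=s,fy=s,interpolation=cv2.INTER_CUBIC)
m=np.zeros((600,800,3),np.uint8)
m[:400,:400]=c(a,190,152,100,100,4)      # top box
m[:400,400:]=c(b,230,75,100,100,4)   # side lid
m[400:,:400]=c(a,360,170,100,50,4)    # top handles
m[400:,400:]=c(b,340,200,80,40,5)[:200]    # side handles
cv2.imwrite('pics/m0.png',m)
print(atz('top0',(375.5,191),.17),atz('top0',(339,286),.014))
E
```

```text
[ 0.61711175 -0.11132323  0.17      ] [ 0.40658861 -0.04826952  0.014     ]
```

View pics/m0.png

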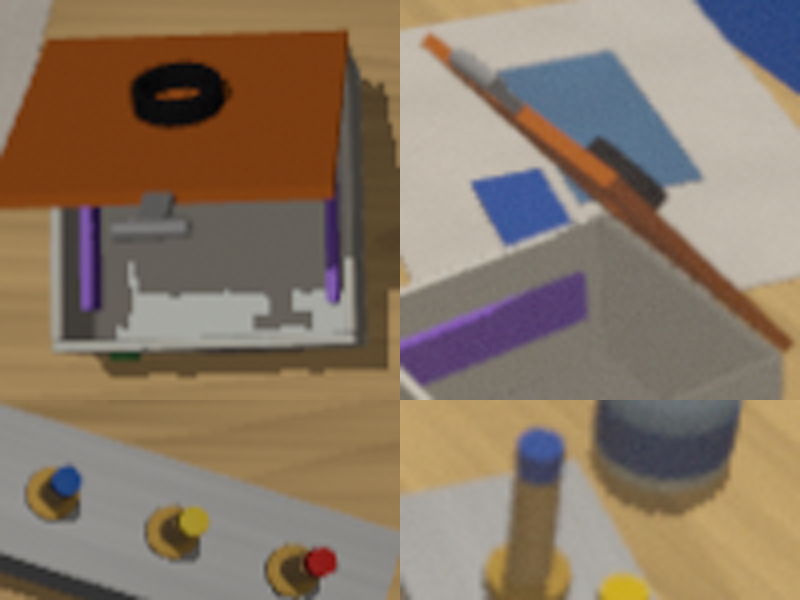

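```bash
cat > fit.py <<'E'
from h import *
from scipy.optimize import least_squares
def box(p):
    x,y,w,q=p; B=lambda P:np.array([x,y,0])+Rotation.from_euler('z',w).apply(P)
    def lid(s,yy,h): return B([.085-s*np.cos(q)-h*np.sin(q), yy, .1+s*np.sin(q)+h*np.cos(q)])
    return B,lid
obs=[('top0','r',(-.085,.085,.1),(203.75,238.75)),('top0','r',(-.085,-.085,.1),(279.25,237)),
('top0','l',(.198,0,.004),(227.5,209.3)),('side0','l',(.198,0,.004),(249.5,92)),
('top0','l',(.170,-.085,.008),(273.2,201)),('top0','l',(0,-.085,.008),(276.7,160)),
('top0','l',(.085,0,.023),(234.5,175))]
def res(p):
    B,L=box(p); return np.concatenate([proj(n,B(a) if k=='r' else L(*a))[0]-uv for n,k,a,uv in obs])
s=least_squares(res,[.55,.2,0,.8],loss='soft_l1')
print(s.x.round(4)); print(res(s.x).reshape(-1,2).round(1))
B,L=box(s.x); print('bar',L(.198,0,.004),'port closed',B([0,0,.123]))
h=[atz('top0',u,.17) for u in [(376.5,190),(408.5,200.5),(440.5,210.5)]]
print(np.round(h,4), np.linalg.norm(h[0]-h[1]),np.linalg.norm(h[2]-h[1]))
print('tri',tri([('top0',(376.5,190)),('side0',(368.2,207.5))]))
d=h[2]-h[0];print('rack dir',np.arctan2(d[1],d[0]))
E
python3 fit.py
```

```text
[0.601  0.1826 0.0713 0.9265]
[[-0.8 -0.5]
 [ 0.2 -2.2]
 [ 0.5 -0.2]
 [ 0.5  0.1]
 [ 0.3 -0. ]
 [-0.2  1.9]
 [-0.5 11.9]]
bar [0.56400831 0.17993083 0.2607114 ] port closed [0.60103342 0.18257574 0.123     ]
[[ 0.6193 -0.1134  0.17  ]
 [ 0.5988 -0.1808  0.17  ]
 [ 0.5795 -0.2481  0.17  ]] 0.07042059983572525 0.0699872163439001
tri [ 0.61881838 -0.11306989  0.17062575]
rack dir -1.8579837195450999
```

```bash
sed -i 's/-h\*np.sin(q), yy/+h*np.sin(q), yy/' fit.py; python3 fit.py
```

```text
[0.5955 0.182  0.0497 0.9142]
[[-1.5  1.2]
 [-0.4  1.1]
 [ 0.4  0.5]
 [-0.1  0.9]
 [ 0.2 -1.8]
 [ 0.7 -0.5]
 [-0.2 -2.5]]
bar [0.56289084 0.18033718 0.25927153] port closed [0.59554748 0.18196105 0.123     ]
[[ 0.6193 -0.1134  0.17  ]
 [ 0.5988 -0.1808  0.17  ]
 [ 0.5795 -0.2481  0.17  ]] 0.07042059983572525 0.0699872163439001
tri [ 0.61881838 -0.11306989  0.17062575]
rack dir -1.8579837195450999
```

```bash
python3 -m pendant '[1,0,0,0.045,0,0,0, 1,0,0,0.045,0,0,0, 1,0,0,0.04,0,0,0, 1,0.0236,-0.026,0,0,0,0, 1,0.0236,-0.026,0,0,0,0, 1,0.0236,-0.026,0,0,0,0, 1,0.0236,-0.026,0,0,0,0, 1,0.0236,-0.026,0,0,0,0, 1,0.0236,-0.026,0,0,0,0, 1,0.0236,-0.026,0,0,0,0, 1,0.0236,-0.026,0,0,0,0, 1,0.0236,-0.026,0,0,0,0, 1,0.0236,-0.026,0,0,0,0, 1,0.0236,-0.026,0,0,0,0, 1,0.0236,-0.026,0,0,0,0, 1,0.0236,-0.026,0,0,0,0, 1,0.0236,-0.026,0,0,0,0, 1,0.0236,-0.026,0,0,0,0, 1,0.0236,-0.026,0,0,0,0, 1,0,0,0,0,0,0]'
python3 -c "
from h import *
a=snap('side','s1');b=snap('wrist','w1')
cv2.imwrite('pics/m1.png',np.vstack([cv2.resize(a['image'][0:200,150:470],(640,400)),cv2.resize(b['image'],(320,200)).repeat(1,0).repeat(1,1) if 0 else cv2.copyMakeBorder(cv2.resize(b['image'],(320,200)),0,0,160,160,0)]))"
```

```text
time: 2.1
ee_pos: [0.5655, 0.1772, 0.3326]
orientation: [0.153, 0.988, -0.001, 0.0]
wrist_force: [-0.9, 0.8, 0.6]
finger_gap: 0.0004
grasp_force: 0.0
```

View pics/m1.png

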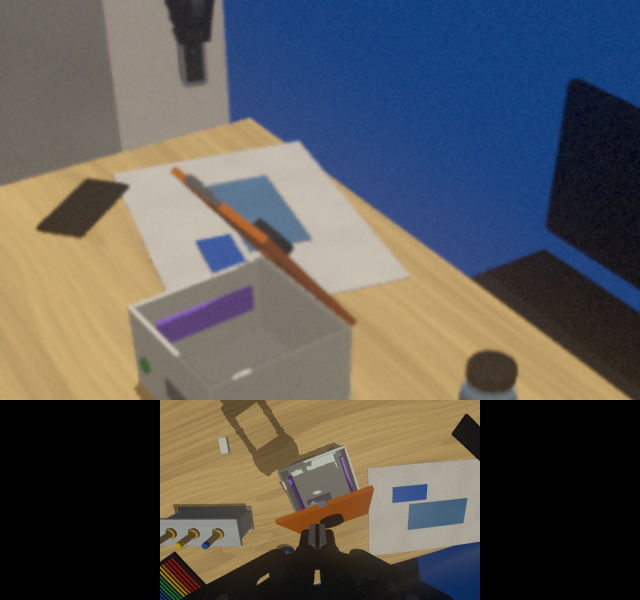

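The side crop shows the shut fingertips directly above the bar: fingertips at about (247,40) and bar at about (249,92) in the full picture. I'll press along the arc.

```bash
python3 -m pendant '[1,-0.0012,0.0015,-0.022,0,0,0, 1,-0.0013,0.0015,-0.022,0,0,0, 1,0,0,-0.012,0,0,0, 1,0,0,-0.01,0,0,0, 1,-0.0044,0,-0.0048,0,0,0, 1,-0.0044,0,-0.0048,0,0,0, 1,-0.0044,0,-0.0048,0,0,0, 1,-0.0044,0,-0.0048,0,0,0, 1,-0.0052,-0.0003,-0.0059,0,0,0, 1,-0.0052,-0.0003,-0.0059,0,0,0, 1,-0.0052,-0.0003,-0.0059,0,0,0, 1,-0.0052,-0.0002,-0.0059,0,0,0, 1,-0.0052,-0.0002,-0.0059,0,0,0, 1,-0.004,-0.0002,-0.0069,0,0,0, 1,-0.004,-0.0002,-0.0069,0,0,0, 1,-0.004,-0.0002,-0.0069,0,0,0, 1,-0.004,-0.0002,-0.0069,0,0,0, 1,-0.004,-0.0002,-0.0069,0,0,0]'
```

```text
time: 4.0
ee_pos: [0.497, 0.1814, 0.1838]
orientation: [0.15, 0.989, -0.0, -0.0]
wrist_force: [0.5, 0.6, -0.1]
finger_gap: -0.0002
grasp_force: 0.0
```

```bash
python3 -c "
from h import *
a=snap('side','s2');b=snap('top','t2')
cv2.imwrite('pics/m2.png',np.vstack([cv2.resize(a['image'][50:200,180:420],(480,300)),cv2.resize(b['image'][130:280,150:390],(480,300))]))"
```

```text
(no output)
```

View pics/m2.png

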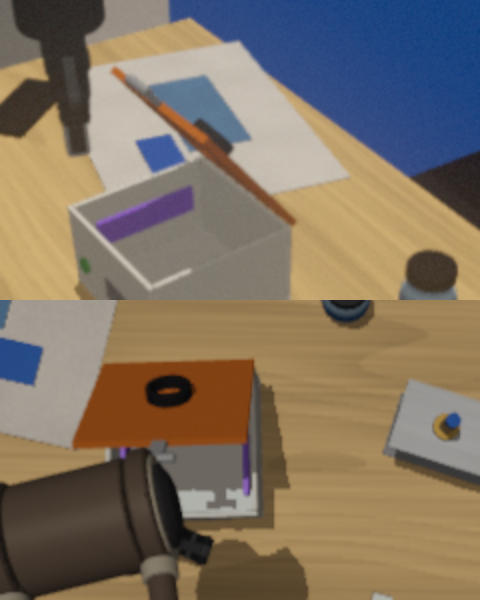

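The shut fingers passed in front of the bar, and the lid is unmoved (bar still near (249,93) in the side view). I'll check the TCP projection and the bar triangulation.

```bash
python3 - <<'E'
from h import *
print(proj('s1',[.5655,.1772,.3326]),proj('s2',[.497,.1814,.1838]))
for s in [(249.5,92),(249,94),(247,90)]: print(tri([('top0',(227.5,209.3)),('side0',s)]))
print(tri([('top0',(227.5,209.3)),('side0',(249.5,92))]))
import fit
B,L=fit.box(fit.s.x)
for q in (.6,.75,.914,1.05):
  B,L=fit.box([*fit.s.x[:3],q]); P=[L(.198,0,.004),L(.17,.085,.004),L(.17,-.085,.004),L(.085,0,.023)]
  print(q,proj('side0',P).round().tolist(),proj('top0',P).round().tolist())
E
```

```text
[[248.28519912  55.69385553]] [[221.00734149 137.98576258]]
[0.56361961 0.18092146 0.26067688]
[0.56341354 0.18197664 0.2561984 ]
[0.56131414 0.18090853 0.26560742]
[0.56361961 0.18092146 0.26067688]
[0.5955 0.182  0.0497 0.9142]
[[-1.5  1.2]
 [-0.4  1.1]
 [ 0.4  0.5]
 [-0.1  0.9]
 [ 0.2 -1.8]
 [ 0.7 -0.5]
 [-0.2 -2.5]]
bar [0.56289084 0.18033718 0.25927153] port closed [0.59554748 0.18196105 0.123     ]
[[ 0.6193 -0.1134  0.17  ]
 [ 0.5988 -0.1808  0.17  ]
 [ 0.5795 -0.2481  0.17  ]] 0.07042059983572525 0.0699872163439001
tri [ 0.61881838 -0.11306989  0.17062575]
rack dir -1.8579837195450999
0.6 [[231.0, 121.0], [222.0, 106.0], [266.0, 145.0], [279.0, 126.0]] [[232.0, 233.0], [191.0, 223.0], [275.0, 221.0], [235.0, 185.0]]
0.75 [[239.0, 107.0], [228.0, 95.0], [273.0, 133.0], [284.0, 121.0]] [[230.0, 223.0], [189.0, 214.0], [274.0, 212.0], [235.0, 179.0]]
0.914 [[249.0, 93.0], [237.0, 84.0], [283.0, 120.0], [289.0, 116.0]] [[228.0, 210.0], [186.0, 203.0], [274.0, 201.0], [234.0, 173.0]]
1.05 [[260.0, 82.0], [245.0, 76.0], [292.0, 111.0], [294.0, 113.0]] [[226.0, 197.0], [185.0, 192.0], [273.0, 190.0], [234.0, 167.0]]
```

```bash
python3 - <<'E'
from h import *
def c(n,x,y,w,h,s,P):
    i=cv2.resize(cv2.imread(f'pics/{n}.png')[y:y+h,x:x+w],None,fx=s,fy=s,interpolation=cv2.INTER_CUBIC)
    i=cv2.convertScaleAbs(i,alpha=1.8,beta=20)
    for k,p in zip(((0,0,255),(0,255,0)),proj(n,P)): cv2.drawMarker(i,(int((p[0]-x)*s),int((p[1]-y)*s)),k,0,10,1)
    return i
A=c('s1',215,0,70,70,5.7,[[.5655,.1772,.3326],[.5655,.1772,.3516]])
B=c('s2',185,80,70,70,5.7,[[.497,.1814,.1838],[.497,.1814,.2028]])
cv2.imwrite('pics/m3.png',np.hstack([A,B])); print(A.shape)
E
```

```text
(399, 399, 3)
```

View pics/m3.png

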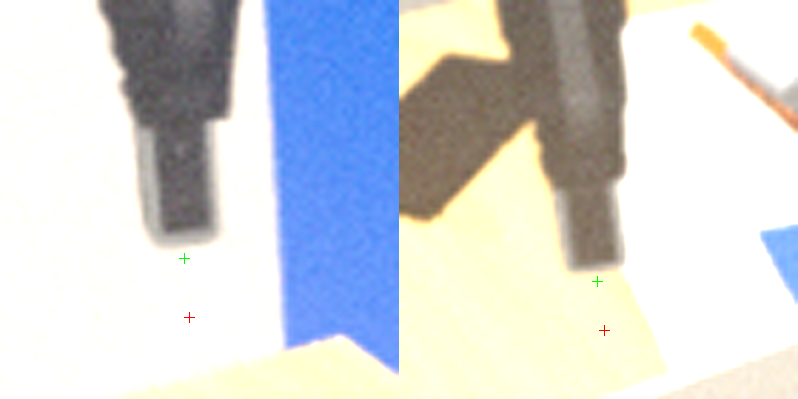

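Enlarged, the real finger ends lie about 25 mm above the projected TCP (pixels (183,240) vs (189,317) at 5.7x), so the reported z is about 25 mm too low. The horizontal position agrees. I'll allow for this and repeat.

```bash
python3 -m pendant '[1,0,0,0.032,0,0,0, 1,0,0,0.032,0,0,0, 1,0,0,0.031,0,0,0, 1,0.022,0,0,0,0,0, 1,0.022,0,0,0,0,0, 1,0.022,-0.001,0,0,0,0, 1,0,0,-0.02,0,0,0, 1,0,0,-0.012,0,0,0, 1,0,0,-0.004,0,0,0, 1,0,0,-0.002,0,0,0, 1,0,0,0,0,0,0]'; python3 -m pendant '[1,-0.003,0,-0.004,0,0,0, 1,-0.004,0,-0.004,0,0,0, 1,-0.004,0,-0.005,0,0,0]'
```

```text
time: 5.2
ee_pos: [0.5631, 0.1806, 0.2416]
orientation: [0.15, 0.989, 0.0, 0.0]
wrist_force: [-0.5, 0.2, -0.2]
finger_gap: -0.0
grasp_force: 0.0
time: 5.5
ee_pos: [0.5511, 0.1803, 0.2304]
orientation: [0.15, 0.989, -0.0, -0.001]
wrist_force: [-7.2, -1.8, 13.1]
finger_gap: -0.0
grasp_force: 6.1
```

```bash
python3 -m pendant '[1,-0.0049,0,-0.0052,0,0,0, 1,-0.0049,0,-0.0052,0,0,0, 1,-0.0049,0,-0.0053,0,0,0, 1,-0.0049,0,-0.0054,0,0,0, 1,-0.006,0,-0.008,0,0,0, 1,-0.006,0,-0.008,0,0,0]'
```

```text
time: 6.1
ee_pos: [0.5193, 0.18, 0.1921]
orientation: [0.15, 0.989, -0.001, -0.001]
wrist_force: [-1.5, -2.0, 3.5]
finger_gap: 0.0001
grasp_force: 1.8
```

```bash
python3 -m pendant '[1,-0.0049,-0.0002,-0.0084,0,0,0, 1,-0.0049,-0.0002,-0.0084,0,0,0, 1,-0.0049,-0.0002,-0.0084,0,0,0, 1,-0.0049,-0.0002,-0.0085,0,0,0, 1,-0.0031,-0.0002,-0.0094,0,0,0, 1,-0.0031,-0.0002,-0.0094,0,0,0, 1,-0.0031,-0.0002,-0.0094,0,0,0, 1,-0.0031,-0.0002,-0.0094,0,0,0, 1,-0.0012,0,-0.0075,0,0,0, 1,-0.0012,0,-0.0075,0,0,0, 1,-0.0012,0,-0.0075,0,0,0, 1,-0.0012,0,-0.0075,0,0,0]';  python3 -m pendant '[1,0,0,-0.0025,0,0,0, 1,0,0,-0.0025,0,0,0, 1,0,0,-0.002,0,0,0]'
```

```text
time: 7.3
ee_pos: [0.4842, 0.1788, 0.0895]
orientation: [0.15, 0.989, -0.0, 0.0]
wrist_force: [0.4, -0.7, 1.2]
finger_gap: 0.0005
grasp_force: 0.5
time: 7.6
ee_pos: [0.4839, 0.1788, 0.083]
orientation: [0.15, 0.989, -0.0, -0.0]
wrist_force: [-0.6, 0.4, 1.3]
finger_gap: -0.0001
grasp_force: 0.5
```

```bash
python3 -m pendant '[1,0,0,-0.0015,0,0,0, 1,0,0,-0.0015,0,0,0]';  python3 -m pendant '[1,0,0,-0.001,0,0,0, 1,0,0,-0.001,0,0,0]'; python3 -c "
from h import *
b=snap('top','t3')
cv2.imwrite('pics/m4.png',cv2.resize(b['image'][150:260,180:300],None,fx=5,fy=5,interpolation=2))"
```

```text
time: 7.8
ee_pos: [0.4841, 0.1789, 0.081]
orientation: [0.15, 0.989, -0.0, -0.0]
wrist_force: [-4.3, -1.0, 12.8]
finger_gap: 0.0
grasp_force: 6.7
time: 8.0
ee_pos: [0.4841, 0.179, 0.0808]
orientation: [0.15, 0.989, -0.0, -0.0]
wrist_force: [-7.9, -2.9, 21.6]
finger_gap: 0.0001
grasp_force: 10.8
```

```bash
python3 -m pendant '[1,0,0,0,0,0,0, 1,0,0,0.01,0,0,0, 1,0,0,0.04,0,0,0, 1,0,0,0.04,0,0,0, 1,0,0,0.04,0,0,0, 1,0,0,0.044,0,0,0, 0.41,0.0113,-0.0244,0,0,0,0, 0.41,0.0113,-0.0244,0,0,0,0, 0.41,0.0113,-0.0244,0,0,0,0, 0.41,0.0113,-0.0244,0,0,0,0, 0.41,0.0113,-0.0244,0,0,0,0, 0.41,0.0113,-0.0244,0,0,0,0, 0.41,0.0113,-0.0244,0,0,0,0, 0.41,0.0113,-0.0244,0,0,0,0, 0.41,0.0113,-0.0244,0,0,0,0, 0.41,0.0113,-0.0244,0,0,0,0, 0.41,0.0113,-0.0244,0,0,0,0, 0.41,0.0107,-0.0236,0,0,0,0, 0.41,0,0,0,0,0,0]'
python3 -c "
from h import *
b=snap('top','t4');s=snap('side','s4');w=snap('wrist','w4')
r=lambda i,f:cv2.resize(i,None,fx=f,fy=f,interpolation=2)
m=np.zeros((600,800,3),np.uint8)
m[:330,:400]=r(b['image'][158:241:,195:295],4)[:330]
m[:330,400:]=r(s['image'][130:213,210:310],4)[:330]
m[330:,:432]=r(w['image'],.675)
m[330:,440:800]=r(s['image'][135:225,320:440],3)
cv2.imwrite('pics/m5.png',m)"
```

```text
time: 9.95
ee_pos: [0.6202, -0.1163, 0.252]
orientation: [0.152, 0.988, -0.001, 0.001]
wrist_force: [-0.3, -0.4, 0.2]
finger_gap: 0.0502
grasp_force: 0.0
```

View pics/m5.png

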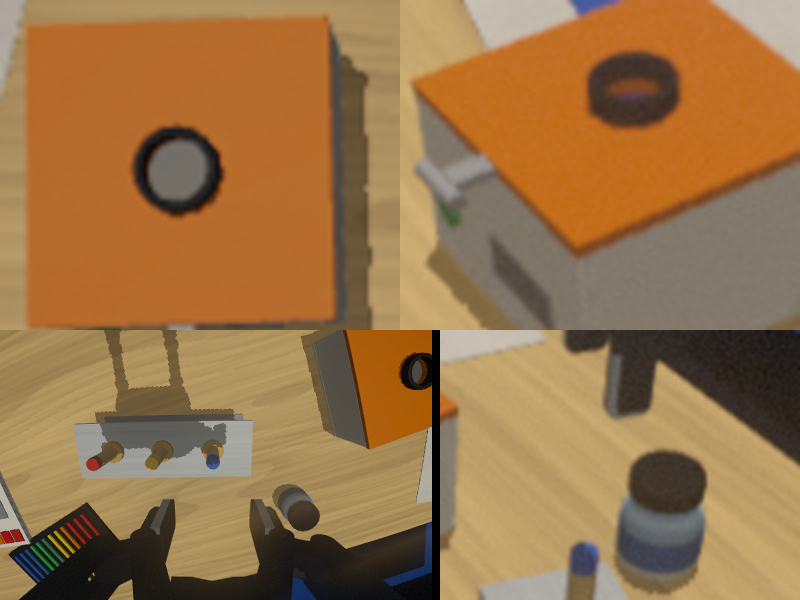

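The lid is now flat on the box: port centre is near (239.6,200.6) in the top picture. The blue handle lies between the fingers' columns in the wrist view. I'll check the horizontal TCP bias and the port numerically.

```bash
python3 - <<'E'
from h import *
e=np.array([.6202,-.1163,.252]); ty=np.array([.30,.954,0])
for dz in (.012,.02,.028): print(dz,proj('s4',[e-ty*.031+[0,0,dz],e+ty*.031+[0,0,dz]]).round(1).tolist(),proj('w4',[e-ty*.025+[0,0,dz],e+ty*.025+[0,0,dz]]).round(1).tolist())
K,d,t,R=cal('w4');print('wrist cam',t, 'offset',t-e)
# handle from wrist: blue top pixel
uv=((213)/.675,(461-330)/.675); print('blue via wrist',atz('w4',uv,.17), 'proj of h', proj('w4',[.6190,-.1133,.17]))
print('top again',atz('t4',(376.5,190),.17))
# port & lid
P=atz('t4',(195+178.3/4,158+170.5/4),.12); print('port top',P)
cs=[(27,25),(327,16),(337,320),(25,328)]
C=np.array([atz('t4',(195+a/4,158+b/4),.108) for a,b in cs]);print(C.round(4).tolist(),C.mean(0))
# segmentation
im=cv2.imread('pics/t4.png');g=im[150:245,195:295].max(2);
u,n=cv2.connectedComponents((g<75).astype(np.uint8));
for k in range(1,u):
    ys,xs=np.where(n==k)
    if len(xs)>60: print(k,len(xs),xs.min()+195,xs.max()+195,ys.min()+150,ys.max()+150)
# side port ring
print(proj('s4',[.5955,.182,.123]),proj('t4',[.5955,.182,.123]))
E
```

```text
0.012 [[383.0, 173.6], [368.0, 149.7]] [[260.1, 256.6], [358.2, 256.7]]
0.02 [[383.5, 169.1], [368.4, 145.3]] [[257.7, 264.0], [360.2, 264.2]]
0.028 [[384.0, 164.6], [368.8, 140.9]] [[255.0, 272.1], [362.4, 272.3]]
wrist cam [ 0.54513362 -0.09027323  0.42237976] offset [-0.07506638  0.02602677  0.17037976]
blue via wrist [ 0.61578719 -0.11104925  0.17      ] proj of h [[313.99962503 198.75761823]]
top again [ 0.61928029 -0.11340403  0.17      ]
port top [0.59437512 0.18040586 0.12      ]
[[0.6753, 0.2707, 0.108], [0.6847, 0.1026, 0.108], [0.5151, 0.0913, 0.108], [0.5062, 0.2631, 0.108]] [0.5953315  0.18191926 0.108     ]
1 173 229 249 190 211
[[268.7505224  148.29065079]] [[238.66529201 199.95870793]]
```

```bash
python3 -m pendant '[0.41,-0.0017,0.0033,-0.02,0,0,0, 0.41,0,0,-0.03,0,0,0, 0.41,0,0,-0.03,0,0,0, 0.41,0,0,-0.03,0,0,0, 0.41,0,0,-0.025,0,0,0, 0.41,0,0,-0.014,0,0,0, 0.41,0,0,0,0,0,0]'
python3 -c "
from h import *
s=snap('side','s5');w=snap('wrist','w5')
r=lambda i,f:cv2.resize(i,None,fx=f,fy=f,interpolation=2)
m=np.zeros((600,700,3),np.uint8)
m[:300,:400]=r(s['image'][165:265,310:443],3)[:,:400] if 0 else cv2.resize(s['image'][165:265,310:443],(400,300))
m[300:,:480]=cv2.resize(w['image'][100:350,120:520],(480,300))
cv2.imwrite('pics/m6.png',m)"
```

```text
time: 10.8
ee_pos: [0.615, -0.1084, 0.1007]
orientation: [0.15, 0.989, 0.0, -0.003]
wrist_force: [-0.2, -1.0, -0.1]
finger_gap: 0.0504
grasp_force: 0.0
```

View pics/m6.png

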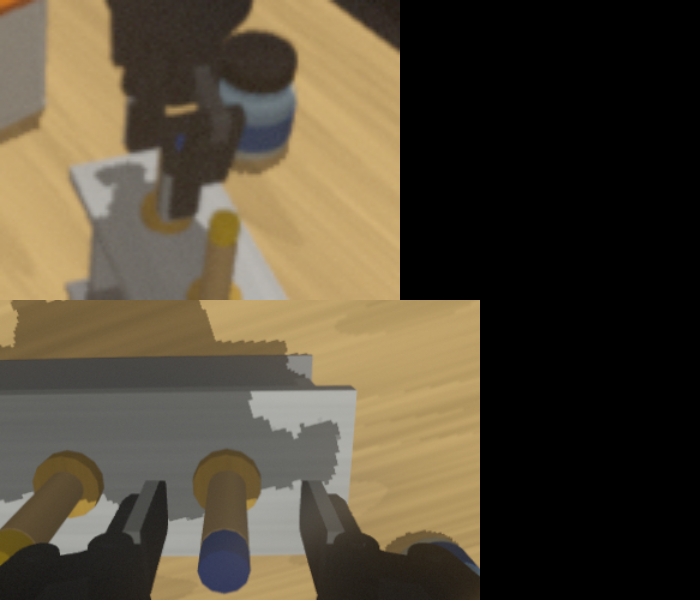

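The wrist crop shows the blue handle standing between the pads, with finger inner faces at columns 160 and 303 and the rod at about 226, well clear of yellow. I'll close now.

```bash
python3 -m pendant '[0.6,0,0,0,0,0,0, 0.75,0,0,0,0,0,0, 1,0,0,0,0,0,0, 1,0,0,0,0,0,0, 1,0,0,0,0,0,0, 1,0,0,0,0,0,0, 1,0,0,0,0,0,0, 1,0,0,0,0,0,0]'; python3 -m pendant '[1,0,0,0.005,0,0,0, 1,0,0,0.01,0,0,0, 1,0,0,0,0,0,0]'
```

```text
time: 11.7
ee_pos: [0.6182, -0.1101, 0.1044]
orientation: [0.15, 0.989, -0.0, 0.001]
wrist_force: [-0.4, 0.7, 4.8]
finger_gap: 0.0145
grasp_force: 58.5
time: 12.0
ee_pos: [0.6181, -0.1101, 0.1195]
orientation: [0.15, 0.989, -0.0, 0.001]
wrist_force: [0.1, -0.4, 0.1]
finger_gap: 0.0144
grasp_force: 58.4
```

```bash
python3 -m pendant '[1,0,0,0.02,0,0,0, 1,0,0,0.03,0,0,0, 1,0,0,0.03,0,0,0, 1,0,0,0.03,0,0,0, 1,0,0,0.025,0,0,0, 1,0,0,0,0,0,0, 1,0,0,0,0,0,0]'; python3 -m pendant '[1,-0.001,0.01,0,0,0,0, 1,-0.002,0.02,0,0,0,0, 1,-0.002,0.025,0,0,0,0, 1,-0.002,0.025,0,0,0,0, 1,-0.002,0.025,0,0,0,0, 1,-0.002,0.025,0,0,0,0, 1,-0.002,0.025,0,0,0,0, 1,-0.002,0.025,0,0,0,0, 1,-0.002,0.025,0,0,0,0, 1,-0.002,0.025,0,0,0,0, 1,-0.002,0.025,0,0,0,0, 1,-0.001,0.02,0,0,0,0, 1,-0.001,0.015,0,0,0,0, 1,0,0.002,0,0,0,0, 1,0,0,0,0,0,0, 1,0,0,0,0,0,0]'
python3 -c "
from h import *
s=snap('side','s7');w=snap('wrist','w7')
m=np.zeros((600,800,3),np.uint8)
m[:,:400]=cv2.resize(s['image'][50:185,225:315],(400,600),interpolation=2)
m[:250,400:]=cv2.resize(w['image'],(400,250))
m[250:,400:]=cv2.resize(w['image'][40:320,160:480],(400,350),interpolation=2)
cv2.imwrite('pics/m7.png',m)"
```

```text
time: 12.7
ee_pos: [0.6172, -0.1099, 0.2531]
orientation: [0.15, 0.989, -0.0, 0.0]
wrist_force: [-0.5, 0.9, -1.0]
finger_gap: 0.0146
grasp_force: 58.6
time: 14.3
ee_pos: [0.5941, 0.1813, 0.2526]
orientation: [0.151, 0.989, -0.0, -0.0]
wrist_force: [0.2, 0.2, -0.7]
finger_gap: 0.0143
grasp_force: 58.6
```

View pics/m7.png

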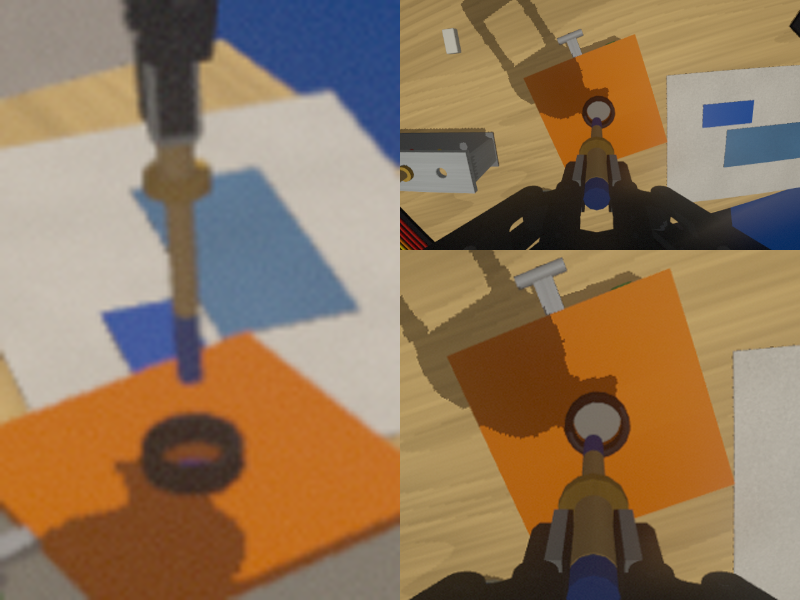

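The side crop shows the handle upright with its tip at (190,379) over the port ring, centre about (193,449). In the wrist crop the tip is at (594,440) and the ring centre about (597,424). I'll triangulate both.

```bash
python3 - <<'E'
from h import *
S=lambda x,y:('s7',(225+x/4.444-.4,50+y/4.444-.4)); W=lambda x,y:('w7',(160+(x-400)/1.25-.1,40+(y-250)/1.25-.1))
print('tip',tri([S(190,378),W(594,441)]))
print('collar top c',tri([S(177,178),W(593,495)]))
a=np.linspace(0,2*np.pi,72)
c=lambda n,ctr,r,z:proj(n,np.c_[ctr[0]+r*np.cos(a),ctr[1]+r*np.sin(a),0*a+z])
from scipy.optimize import least_squares
def ext(ctr):
    o=np.vstack([c('s7',ctr,.024,.123),c('s7',ctr,.024,.108)]); o=(o-[225,50])*4.444
    i=np.vstack([c('w7',ctr,.024,.123),c('w7',ctr,.024,.108)]); i=(i-[160,40])*1.25+[400,250]
    return np.r_[o.min(0),o.max(0),i.min(0),i.max(0)]
ob=np.array([143,414,244,494, 565,391,629,457.])
f=lambda p:(ext(p)-ob)*np.r_[np.ones(4)/4.4,np.ones(4)/1.25]*np.r_[np.ones(7),.3]
for k in (np.arange(8),np.arange(4),np.arange(4,8)):
    s=least_squares(lambda p:f(p)[k],[.595,.182],diff_step=1e-4); print('port',s.x,f(s.x).round(1))
E
```

```text
tip [0.5942768  0.1820845  0.15621332]
collar top c [0.5922123  0.18221982 0.25514331]
port [0.5945115  0.18415265] [-1.2 -1.8  0.  -0.3 -1.4  0.3  0.8  0.6]
port [0.59377678 0.18034092] [-0.6 -0.8  0.6  0.7 -5.6  0.7 -3.5  0.7]
port [0.59428047 0.18450969] [-1.4 -1.9 -0.2 -0.4 -1.1 -0.1  1.1  0.5]
```

```bash
python3 -m pendant '[1,0,0,-0.012,0,0,0, 1,0,0,-0.012,0,0,0, 1,0,0,0,0,0,0, 1,0,0,0,0,0,0]'
python3 -c "
from h import *
s=snap('side','s8');w=snap('wrist','w8')
m=np.hstack([cv2.resize(s['image'][115:175,240:300],(400,400),interpolation=2),cv2.resize(w['image'][130:230,270:370],(400,400),interpolation=2)])
cv2.imwrite('pics/m8.png',m)"
```

```text
time: 14.8
ee_pos: [0.5935, 0.1818, 0.2278]
orientation: [0.15, 0.989, -0.0, -0.001]
wrist_force: [-0.1, 0.6, 0.2]
finger_gap: 0.0144
grasp_force: 58.6
```

View pics/m8.png

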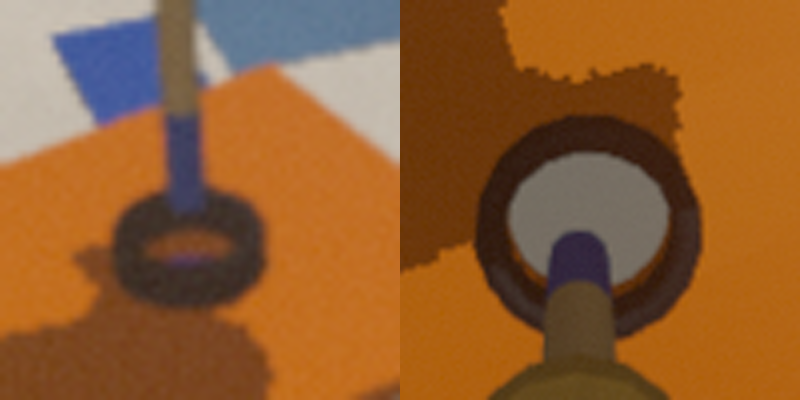

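```bash
python3 - <<'E'
from h import *
from scipy.optimize import least_squares
a=np.linspace(0,2*np.pi,72)
c=lambda n,p,r,z:proj(n,np.c_[p[0]+r*np.cos(a),p[1]+r*np.sin(a),0*a+z])
s=lambda q:(q+.5-[240,115])*6.667; w=lambda q:(q+.5-[270,130])*4+[400,0]
def E(o): return np.r_[o.min(0),o.max(0)]
ring=lambda n,p:np.vstack([c(n,p,.024,.123),c(n,p,.024,.108)])
fs=lambda p:(E(s(ring('s8',p)))-[113,183,266,307])/6.667
fw=lambda p:(E(w(ring('w8',p)))-[476,114,701,340])/4
L=lambda f,x0:least_squares(f,x0,diff_step=1e-4).x
print('port s',L(fs,[.595,.182]),'w',(r:=L(fw,[.595,.182])),fw(r).round(1))
# tip: side bottom edge y=212, x 169..205 ; wrist min y=232, x 550..610
ts=lambda p:(lambda o:np.r_[(o[:,0].min()+o[:,0].max())/2-187,o[:,1].max()-212])(s(c('s8',p,.006,p[2])))/6.667
tw=lambda p:(lambda o:np.r_[(o[:,0].min()+o[:,0].max())/2-580,o[:,1].min()-232])(w(c('w8',p,.006,p[2])))/4
print('tip both',L(lambda p:np.r_[ts(p),tw(p)],[.594,.182,.132]))
for z in (.128,.132): print(z,'s',L(lambda p:ts([*p,z]),[.594,.182]),'w',L(lambda p:tw([*p,z]),[.594,.182]))
E
```

```text
port s [0.59424332 0.18382282] w [0.59326487 0.18451541] [-0.7 -1.2  0.7  1.3]
tip both [0.59483032 0.18216568 0.13274875]
0.128 s [0.59650576 0.1883201 ] w [0.59626237 0.18172867]
0.132 s [0.59389145 0.1830467 ] w [0.59522705 0.1820479 ]
```

```bash
python3 -m pendant '[1,-0.0005,0.0015,0,0,0,0, 1,0,0,-0.01,0,0,0, 1,0,0,-0.01,0,0,0, 1,0,0,-0.01,0,0,0, 1,0,0,-0.01,0,0,0, 1,0,0,-0.01,0,0,0, 1,0,0,-0.01,0,0,0, 1,0,0,-0.01,0,0,0, 1,0,0,-0.01,0,0,0, 1,0,0,-0.005,0,0,0, 1,0,0,0,0,0,0, 1,0,0,0,0,0,0, 1,0,0,0,0,0,0]'
python3 - <<'E'
from h import *
s=snap('side','s9');w=snap('wrist','w9')
# collar (underside z~.142, top .150) segmentation is by model: project expected collar and list brass pixel extents
im=s['image'];hsv=cv2.cvtColor(im,cv2.COLOR_BGR2HSV)
u=proj('s9',[[.5945,.1835,.142],[.5945,.1835,.150],[.5945,.1835,.123]]);print(u.round(1).tolist())
x,y=u[1].astype(int)
for v in range(y-16,y+24,3): print(v,' '.join('%02x%02x%02x'%tuple(p[::-1]) for p in im[v,x-14:x+15:2]))
E
```

```text
time: 16.2
ee_pos: [0.5943, 0.1838, 0.1448]
orientation: [0.15, 0.989, 0.0, 0.001]
wrist_force: [-0.9, -0.2, 0.1]
finger_gap: 0.0143
grasp_force: 58.6
[[267.4, 140.3], [267.2, 137.0], [268.0, 148.1]]
120 445e9e 425c9d 435a9c 464b69 5d5752 504843 40342f 3f3835 423834 5a5755 657b94 627c95 627c96 637d96 627b96
123 41599c 42599d 4660a0 454e7c 58524c 5c534d 433936 403631 3e3632 5f5a57 7d8794 627b94 647a95 657b92 6c7c92
126 42599d 42589d 455c9f 425792 585258 5b554c 413634 413832 423934 5c554d ae9c8e a8785e c0733a c26f2c c47537
129 485d9b 445c9e 415b9c 435b9d 55597f 625b54 443931 3e332c 443b35 63544e b36e3a c26e24 c37128 c36f27 c3712b
132 aca4a5 505d9d 755f8d 9e6961 bb6d3e 8b6750 6f6451 736451 72604b a66b3b c27129 c47129 c26e23 c37129 c36f28
135 c47d45 c26f24 c36e25 be6a1e 90602c 735c38 7a6343 7c6342 776243 8c6f3d a27b37 be6f2b c37029 c4722a c36e27
138 c26e22 c46f23 c57228 bc6d2a 76572c 725631 775f3d 755d3b 765e39 735934 735832 b1652a c36f26 c47024 c37128
141 c47025 c4712a c37124 c26e21 985e29 775d34 765c33 755a30 765a34 70562f 905a2c c26f28 c47024 c47228 c26e20
144 c36e22 c36e22 c37023 ba6923 965324 533d30 65513b 79603f 745d3e 524133 54372a 7d482c b06329 c5722c c47026
147 ba6a22 9b5725 764527 3d2e24 403229 402f28 5e4734 7c6143 765d3f 55402e 3e3225 3b2f25 45342f a15b2c c37126
150 b4661f 804725 47352a 40322b 42322a 50382b 6e4e34 786041 786141 68492d 5f3926 402f25 42342e 75462f c16d1f
153 c47329 a95e21 4a3627 3e2f27 4d3629 673f29 6c4a33 705a3f 6c583b 5f4637 593a29 3f2f26 40332c 6b3f28 c16d23
156 c06a1a 985621 5b3823 3c3126 41352a 41332a 3c2e25 3d2e24 40332a 3d2c2b 40312e 392d20 413426 995523 c37020
159 7d4826 794117 7c4b27 61381f 452c21 3c2c21 402e24 3f3126 402f27 3c2c20 412f24 513323 905123 a95f27 c26e20
```

```bash
python3 -m pendant '[1,0,0,0,0,0,0, 1,0,0,0,0,0,0]'; python3 -c "
from cell import close_job
print(close_job())"
```

```text
time: 16.5
ee_pos: [0.5939, 0.1837, 0.1444]
orientation: [0.15, 0.989, 0.0, 0.0]
wrist_force: [1.0, 0.2, -0.4]
finger_gap: 0.0146
grasp_force: 58.6
the job is handed in; nothing more can be done
None
```

I closed the lid and handed the job in at 16.5 s with the blue handle gripped upright and centred in the port, its blue end below the lid, its collar about 19 mm above the mouth, and no sign of contact with the box; the hand-in call returned no verdict.

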